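# Assemble the take-down drying stand and hang a picture frame on it

## Robot

A 7-joint arm with a two-finger parallel gripper is mounted at the origin on a cart in front of the work surface, level with it; the furniture and walls round the work are solid. World frame = base frame: x ahead of the robot, y to its left, z up, the work surface at z = 0. Lengths are in m, angles in rad, forces in N, time in s.
With the tool pointing down it reaches from about 0.425 to 0.875 m from the base axis. Payload 4.7 kg.
Tool frame: the origin (TCP) lies between the finger pads; the fingertips stand 25 mm ahead of it and the grasp point (between the pads) lies 6 mm ahead of it; z points along the fingers, y is the line along which they close (so a half turn about z gives the same grasp; the last joint's range is limited). The gripper opens to 87 mm and grips with 3 to 60 N. Pads are 19 mm wide; open, the fingers measure 117 mm over their backs; the gripper's body (75 mm by 190 mm) begins 51 mm behind the grasp point.
Start: joints at [-1.134, 0.321, -0.07, 1.45, 0.023, 1.371, -0.057], TCP at [0.267, 0.593, 0.248] pointing down, gripper open.
Joint ranges: [-2.86, 2.86], [-0.3, 2.09], [-1.38, 1.24], [0.06, 2.45], [-1.56, 4.7], [0.09, 2.05], [-2.69, 2.69]. Speed limits (rad/s): [2.57, 2.57, 3.14, 3.14, 3.14, 3.14, 3.14].

## Interface

Orientations are given as a rotation vector (axis times angle).
In Python, from station import bot gives the robot as it stands. The module is installed in compiled form; this text tells all that it offers.
- The arm moves only by the tool play_rows, never from a script. Its argument "commands" is a list of rows, each an object with "xyz": the shift along the tool's x, y, z in mm, a list of three; "rotation": the turn, a rotation vector about the tool's x, y, z in degrees, a list of three. In form: [{"xyz": [x, y, z], "rotation": [wx, wy, wz]}, ...]. A call has 1 to 5 rows; each row shifts and turns the commanded pose from where the row before left it, along the tool's axes as they then stand; what a row does not reach is not made up. A row lasts 1/10 s, in which the tool goes at most 50 mm and 8.59 degrees, less where a joint would pass 70% of its speed; a pose out of reach is approached as far as the arm can. A call with a gripper value outside its range is refused whole. "grip" is the closure, from -1 (fully open) to 1 (shut), so that 0 is half open, set as the call begins (left out, the last holds). The fingers move at their own pace and stop on an object; the grip force is fixed at half the most. Time passes only in rows, so rows that do not move let the fingers close. It gives the time, the measured TCP pose, the force, the opening and the grip force at its end, in the units of the state.
- bot.sense(): the state, without advancing time (a new reading comes with each control period).
- bot.capture(name): name is "scene" or "top"; returns a dict with "color" (420x560x3 uint8, red, green, blue), "camera_matrix" (3x3 intrinsics, pixels), "k1" (the pictures are not rectified: a ray, as slopes to the right and down, at radius r is drawn at 1 + k1 r^2 times it, then the intrinsics apply), "rvec" (rotation vector, rad) and "tvec" (3), from world to camera coordinates, as OpenCV has them. Camera axes: x right, y down, z forward; pixel columns grow to the right and rows downward; lengths in m; the calibration is good to about 2 mm. A picture is of the moment at which its call begins. There is no depth.
- bot.sign_off(): hands the job in; it is judged then, once.
The state is a dict: "clock": time; "joint_positions": joint angles; "joint_velocities": joint speeds; "effort": joint torques, N m; "tool_pos": TCP position; "tcp_rot": TCP orientation; "force": force on the tool from outside, world axes, zero at the start; "moment": the same for the moment, N m; "finger_gap": finger opening in m; "grasp_force": force on a finger pad.
Only numpy, scipy, OpenCV 4.12 (cv2) and the standard library are available. Lean on these libraries where they do the work, as an engineer would, in place of code of your own. Each camera call takes 0.05 s, during which the arm holds its last target. There are 200 camera calls.

## Task

Set up the drying stand and hang the picture frame on it: put the loose cross-arm on the column, turning it while you press until it drops fully home, and let go. Then take the wooden frame out of its leaning rack, pass it over the end of either half of the arm, lower it until its weight rests on the arm before you let go, and leave it hanging straight and still by its long top side. Leave the glue bottle, the mug, the sanding block and the brush where they are.

Things in the scene. Friction and masses are not known exactly. Their poses are not given: they have to be found in the camera images.
- foot: round green cast foot of the drying stand, 120 mm across, fixed to the bench. Origin at the centre of its underside; the steel column (24 mm tube) stands upright on that axis. The column is clamped in the foot at an arbitrary angle, so the angle of its square top is not reported and has nothing to do with the foot's axes. It does not turn.
- shoulder (a point): on the column's axis, at the flat top of its 40 mm collar (the shoulder), 178 mm above the bench. Above it stands a 17 mm square spigot 30 mm high (angle unknown), then a round pilot pin 16 mm across, 10 mm high, with a chamfered tip. Axes as the foot's.
- crossarm: loose T cross-arm, 0.65 kg, standing on the bench on its green hub (40 mm along the arm, 34 mm across, 52 mm high). Two arms of flat steel tube, 20 mm wide and 14 mm high, stick out left and right, centre line 36 mm above the hub's underside, each ending 120 mm from the hub's axis in a black cap 26 x 20 mm. Origin at the hub's underside on its axis, x along the arms, z up.
- socket (a point): mouth of the cross-arm's socket (same point and axes as its origin): 18.6 mm square, open below, 44 mm deep, sides parallel to the hub's, so it fits in four angles a quarter turn apart. It passes over the pilot at any angle, then stands on the square spigot 30 mm short of home until turned to match within about 0.1 rad. Home, its mouth rests on the shoulder, with about 0.1 rad of play.
- rack: fixed wooden leaning rack, 115 x 160 mm base, 14 mm high. Origin at the centre of its underside; the frame leans in it about 20 degrees from upright, its top towards the rack's -x, resting on two dowels 55 mm either side of the middle that reach about 85 mm up the frame's back.
- frame: wooden picture frame, about 0.11 kg, 190 mm wide, 160 mm high, 12 mm thick, all four sides 28 mm wide, so the opening is 134 x 104 mm. Origin at the centre of the opening; x is across the thickness, y along the width, z along the height towards the top side as it stands in the rack.
- frame_top (a point): middle of the top edge of the picture frame, 80 mm from the frame's centre; axes as the frame's.
- pva_bottle: bystander: white glue bottle with red nozzle, 57 mm across, 181 mm tall. Origin at the centre of its underside.
- heart_mug: bystander: white enamel mug with small hearts, 126 x 160 x 86 mm. Origin at the centre of its underside.
- sanding_block: bystander: brown sanding block, 62 x 112 x 32 mm. Origin at the centre of its underside.
- paint_brush: bystander: flat brush with orange-red handle, 40 x 204 x 14 mm. Origin at the centre of its underside.

How it is judged:
By the outcome, as a careful person would: the job done as asked, in the order asked, and still so for the second after the job is handed in, with the robot touching nothing.
It also fails if it takes over 72 s, if anything falls off the work surface, if the arm or the gripper's body presses on something with over 40 N, if the wrist force passes 120 N, or if a joint passes its speed limit or range.

## Working session

There is one attempt and no reset: what is moved stays moved. The work goes in short steps, Python scripts to look and compute and a tool call to move; the robot and the scene stay as the last step left them, time stands still between calls to the robot, and variables do not carry over. Pictures are saved under pics/ and viewed, at most 10 in all, crops included, and the job is handed in when it is done.

Besides the shell and the picture viewer there is one more tool, called in YAML: its name, and indented under it one key for each argument. play_rows: Moves the arm, as the interface text tells. Its arguments: {"type":"object","properties":{"commands":{"type":"array"},"grip":{"type":"number"}},"required":["commands"]}

```bash
mkdir -p pics; ls
python3 - <<'E'
from station import bot
import cv2
s=bot.sense(); print({k:s[k] for k in('clock','tool_pos','tcp_rot','finger_gap','force')})
for n in("scene","top"):
    c=bot.capture(n); cv2.imwrite(f"pics/{n}0.png",cv2.resize(c["color"][:,:,::-1],(800,600),interpolation=cv2.INTER_CUBIC))
    print(n,c["camera_matrix"],c["k1"],c["rvec"],c["tvec"])
E
```

```text
pics
{'clock': 0.0, 'tool_pos': array([0.2665355 , 0.59228314, 0.24645718]), 'tcp_rot': array([-6.59093481e-01, -3.07136138e+00,  2.99777833e-03]), 'finger_gap': 0.08700860544453472, 'force': array([-0.38645866, -0.54152233, -0.55929181])}
scene [[485.85447091   0.         277.72586973]
 [  0.         485.85447091 221.54118028]
 [  0.           0.           1.        ]] -0.0444533997657883 [ 1.88009968 -1.14447313  0.61707514] [-0.25638171  0.38051739  0.99700502]
top [[438.84390001   0.         278.81934163]
 [  0.         438.84390001 207.88338355]
 [  0.           0.           1.        ]] 0.01290178297029229 [ 2.15341274 -2.12176518  0.12354011] [0.00528442 0.57939311 1.26241244]
```

View pics/scene0.png

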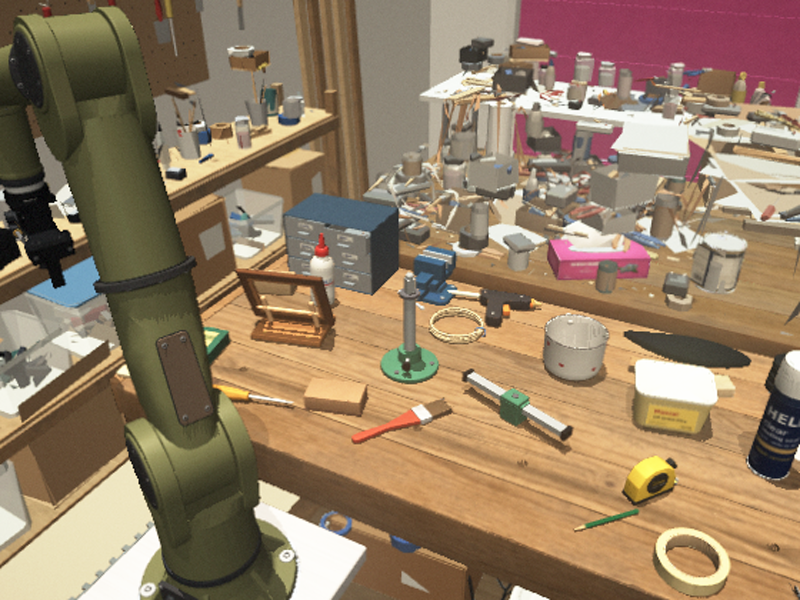

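View pics/top0.png

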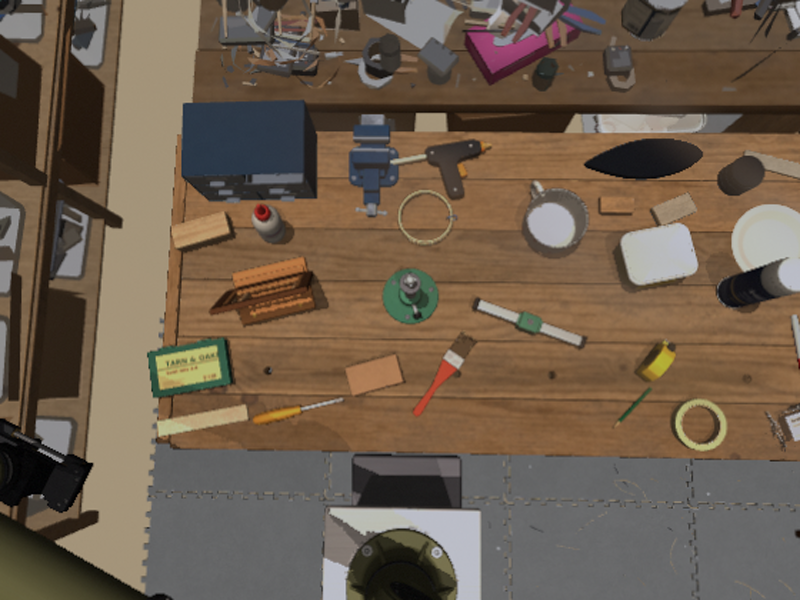

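```bash
cat > h.py <<'E'
import numpy as np, cv2
from scipy.spatial.transform import Rotation as R
from station import bot
CAL={}
def grab(n):
    c=bot.capture(n); CAL[n]=c; np.savez(f"cal_{n}.npz",**{k:c[k] for k in("camera_matrix","k1","rvec","tvec")}); return c["color"][:,:,::-1].copy()
def cal(n): return np.load(f"cal_{n}.npz")
def proj(n,P):
    c=cal(n); return cv2.projectPoints(np.atleast_2d(np.array(P,float)),c["rvec"],c["tvec"],c["camera_matrix"],np.array([float(c["k1"]),0,0,0]))[0][:,0]
def ray(n,uv):
    c=cal(n); p=cv2.undistortPoints(np.array([[uv]],float),c["camera_matrix"],np.array([float(c["k1"]),0,0,0]))[0,0]
    Rm=cv2.Rodrigues(c["rvec"])[0]; return -Rm.T@c["tvec"].ravel(), Rm.T@np.array([p[0],p[1],1])
def atz(n,uv,z):
    o,d=ray(n,uv); return o+d*(z-o[2])/d[2]
def crop(im,x0,y0,w,h,s,name): cv2.imwrite(f"pics/{name}.png",cv2.resize(im[y0:y0+h,x0:x0+w],None,fx=s,fy=s,interpolation=cv2.INTER_CUBIC))
E
python3 - <<'E'
from h import *
t=grab("top"); s=grab("scene")
crop(t,140,170,275,85,2.9,"tc")
crop(s,160,160,250,160,3.2,"sc")
for n,uv,z in [("foot",(410,295),0.01),("arm",(530,322),.052),("L",(479,306),.036),("Rr",(583,339),.036),("rack",(275,297),.014)]:
    print(n,atz("top",np.array(uv)*.7,z).round(4))
E
```

```text
foot [ 0.5881 -0.0102  0.01  ]
arm [ 0.5297 -0.2556  0.052 ]
L [ 0.5632 -0.1538  0.036 ]
Rr [ 0.4979 -0.3661  0.036 ]
rack [0.5795 0.2773 0.014 ]
```

View pics/tc.png

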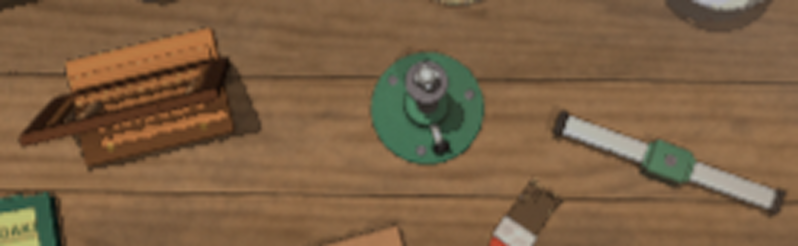

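View pics/sc.png

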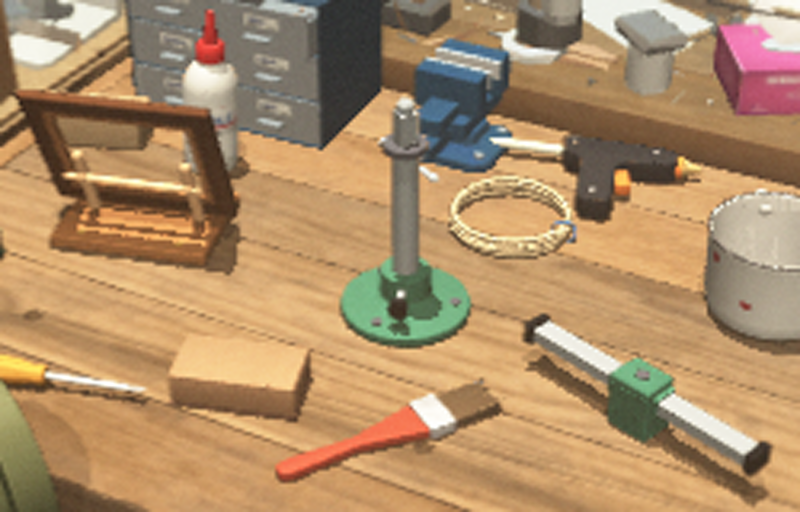

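Run:
```python
from h import *
t=grab("top"); s=grab("scene")
f=lambda im,x,y,w,h,k: cv2.resize(im[y:y+h,x:x+w],None,fx=k,fy=k,interpolation=cv2.INTER_CUBIC)
o=np.zeros((600,800,3),np.uint8)
o[0:280,0:400]=f(t,145,176,80,56,5); o[0:320,400:800]=f(s,160,183,80,64,5)
o[320:600,0:280]=f(t,272,182,28,28,10); o[320:600,400:680]=f(s,272,186,28,28,10)
cv2.imwrite("pics/comp.png",o)
for n in("top","scene"): print(n,ray(n,(280,210)))
```

```text
top (array([ 0.39802426, -0.01908751,  1.33064714]), array([ 0.13434539,  0.02253344, -0.99069373]))
scene (array([-0.44246458, -0.53149354,  0.85222284]), array([ 0.75914628,  0.39878288, -0.51502947]))
```

View pics/comp.png

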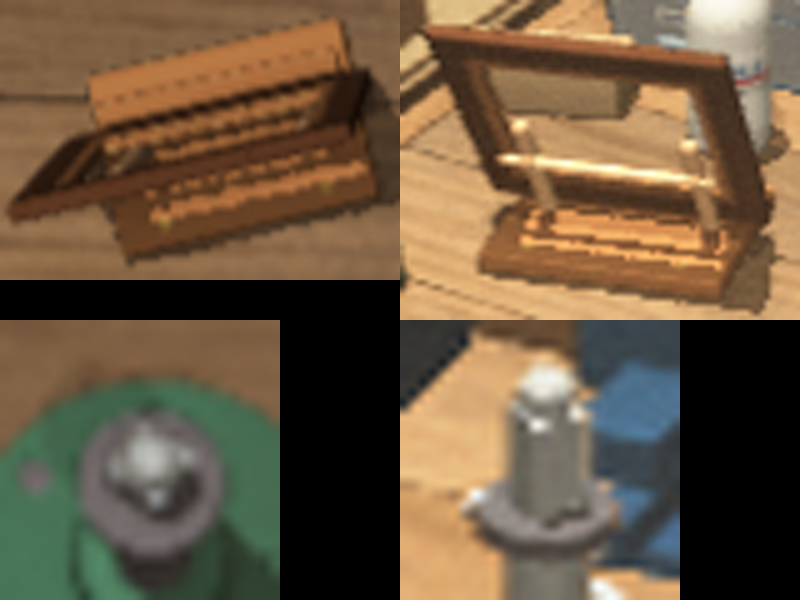

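```bash
cat > fit.py <<'E'
from h import *
from scipy.optimize import least_squares
T=lambda u,v:("top",145+u/5,176+v/5); S=lambda u,v:("scene",160+(u-400)/5,183+v/5)
C=[(S(428,27),(6,95,80)),(S(727,57),(6,-95,80)),(S(772,212),(6,-95,-80)),(S(433,39),(-6,95,80)),(S(722,67),(-6,-95,80)),(S(471,62),(-6,67,52)),
(T(9,207),(6,95,80)),(T(14,218),(-6,95,80)),(T(370,72),(6,-95,-80))]
def pose(p): return R.from_euler('ZY',[p[3],-p[4]])
def res(p):
    r=[]
    for (n,u,v),P in C: r+=list(proj(n,pose(p).apply(np.array(P)/1000)+p[:3])[0]-(u,v))
    return np.r_[r,(p[4]-.35)*20]
f=least_squares(res,[.56,.28,.09,.23,.35],loss='soft_l1')
print(f.x.round(4),f.fun.round(1)); p=f.x
print("centre bottom z",p[2]-.08*np.cos(p[4]),"top",(pose(p).apply([0,0,.08])+p[:3]).round(4))
W=lambda u,v:(140+u/2.9,170+v/2.9)
for n,uv,z in [("foot",W(427,107),.01),("tip",W(427,72),.218),("hub",W(669,160),.052),("capL",W(561,124),.04),("capR",W(777,200),.04),("bottle",(265*.7,211*.7),.181)]: print(n,atz("top",uv,z).round(4))
print("collar",atz("scene",(272+14.2,186+17.5),.178), "top collar",atz("top",(272+15.0,182+16.0),.178),"tip sc",atz("scene",(272+14.6,186+4.8),.216))
print("footc->", proj("top",[[.588,-.01,.178],[.588,-.01,.218]]))
E
python3 fit.py
```

```text
[0.5784 0.2807 0.0893 0.2495 0.3707] [-0.1 -1.1  0.4 -0.6  0.4  0.9 -2.5 -0.5  0.3  0.6  1.1  1.9 -0.6 -0.4
 -0.3  1.6  0.2 -0.4  0.4]
centre bottom z 0.014744041540062813 top [0.5504 0.2735 0.1639]
foot [ 0.5869 -0.0109  0.01  ]
tip [ 0.5885 -0.0118  0.218 ]
hub [ 0.5304 -0.2548  0.052 ]
capL [ 0.5669 -0.1479  0.04  ]
capR [ 0.4927 -0.3645  0.04  ]
bottle [0.7209 0.2659 0.181 ]
collar [ 0.58985052 -0.00868934  0.178     ] top collar [ 0.58679341 -0.01097845  0.178     ] tip sc [ 0.59332603 -0.00819898  0.216     ]
footc-> [[286.63853303 197.54785011]
 [286.55165439 195.01535091]]
```

```bash
cat > plan.py <<'E'
from h import *
import sys
def down(a): a=np.radians(a); y=np.array([np.cos(a),np.sin(a),0]); z=np.array([0,0,-1.]); return np.c_[np.cross(y,z),y,z]
def plan(pos,Rt=None,n=None,show=True):
    s=bot.sense(); p=np.array(s["tool_pos"]); r=R.from_rotvec(s["tcp_rot"])
    Rt=r if Rt is None else R.from_matrix(Rt); w=(Rt*r.inv()).as_rotvec(); d=np.array(pos)-p
    k=max(np.linalg.norm(d)/.049,np.degrees(np.linalg.norm(w))/8.4); n=n or max(1,int(np.ceil(k)))
    print("t",round(s["clock"],2),"p",p.round(4),"az",round(np.degrees(np.arctan2(*r.as_matrix()[1::-1,1])),1),"d",(d*1000).round(1),"F",np.array(s["force"]).round(1),"gap",round(s["finger_gap"],4),"n",n)
    rows=[]
    for i in range(n):
        Ri=R.from_rotvec(w*i/n)*r
        rows.append((Ri.inv().apply(d/n)*1000).round(1).tolist()); 
    wt=np.degrees(r.inv().apply(w)/n).round(2).tolist()
    print("rows",rows,"rot each",wt)
E
python3 - <<'E'
from plan import *
plan([.53,-.2555,.33],down(-18.9))
E
```

```text
t 0.3 p [0.2667 0.5926 0.2472] az 65.8 d [ 263.3 -848.1   82.8] F [-0.6  0.2 -0.2] gap 0.0872 n 19
rows [[-31.0, -35.0, -4.3], [-33.6, -32.5, -4.3], [-36.0, -29.8, -4.3], [-38.2, -26.9, -4.3], [-40.2, -23.9, -4.3], [-41.9, -20.7, -4.3], [-43.4, -17.4, -4.3], [-44.6, -13.9, -4.3], [-45.6, -10.4, -4.3], [-46.2, -6.8, -4.3], [-46.6, -3.2, -4.4], [-46.7, 0.4, -4.4], [-46.6, 4.0, -4.4], [-46.1, 7.6, -4.4], [-45.4, 11.2, -4.4], [-44.4, 14.7, -4.4], [-43.1, 18.1, -4.4], [-41.6, 21.4, -4.4], [-39.8, 24.6, -4.4]] rot each [-0.0, 0.0, 4.46]
```

play_rows:
  commands:
    - {"xyz": [-31,-35,-14],"rotation": [0,0,4.5]}
    - {"xyz": [-33,-32,-14],"rotation": [0,0,4.5]}
    - {"xyz": [-36,-30,-14],"rotation": [0,0,4.5]}
    - {"xyz": [-38,-27,-14],"rotation": [0,0,4.5]}
    - {"xyz": [-40,-24,-14],"rotation": [0,0,4.5]}
  grip: -1

```text
clock: 0.8
tool_pos: [0.3352, 0.3682, 0.3182]
tcp_rot: [1.25, 2.882, 0.001]
force: [1.1, 0.5, 0.9]
finger_gap: 0.087
grasp_force: 0.0
```

play_rows:
  commands:
    - {"xyz": [-42,-20,-14],"rotation": [0,0,4.5]}
    - {"xyz": [-43,-17,0],"rotation": [0,0,4.5]}
    - {"xyz": [-44,-14,0],"rotation": [0,0,4.5]}
    - {"xyz": [-45,-10,0],"rotation": [0,0,4.5]}
    - {"xyz": [-46,-7,0],"rotation": [0,0,4.5]}

```text
clock: 1.3
tool_pos: [0.4032, 0.1469, 0.3318]
tcp_rot: [1.788, 2.583, 0.002]
force: [0.8, 0.6, -1.0]
finger_gap: 0.0871
grasp_force: 0.0
```

play_rows:
  commands:
    - {"xyz": [-46,-3,0],"rotation": [0,0,4.5]}
    - {"xyz": [-47,0,0],"rotation": [0,0,4.5]}
    - {"xyz": [-46,4,0],"rotation": [0,0,4.5]}
    - {"xyz": [-46,8,0],"rotation": [0,0,4.5]}
    - {"xyz": [-45,11,0],"rotation": [0,0,4.5]}

```text
clock: 1.8
tool_pos: [0.4701, -0.0756, 0.3319]
tcp_rot: [2.258, 2.184, 0.002]
force: [1.5, 0.7, 0.2]
finger_gap: 0.087
grasp_force: 0.0
```

Run:
```python
from plan import *
plan([.53,-.2555,.13],down(-18.9))
```

```text
t 1.8 p [ 0.4701 -0.0756  0.3319] az -1.9 d [  59.9 -179.9 -201.9] F [1.5 0.7 0.2] gap 0.087 n 6
rows [[-29.7, 10.9, 33.6], [-29.1, 12.4, 33.6], [-28.4, 13.8, 33.6], [-27.7, 15.2, 33.6], [-26.9, 16.6, 33.6], [-26.1, 17.9, 33.6]] rot each [0.01, -0.01, 2.83]
```

play_rows:
  commands:
    - {"xyz": [-35,13,30],"rotation": [0,0,3.4]}
    - {"xyz": [-35,15,30],"rotation": [0,0,3.4]}
    - {"xyz": [-34,17,30],"rotation": [0,0,3.4]}
    - {"xyz": [-33,19,30],"rotation": [0,0,3.4]}
    - {"xyz": [-32,21,30],"rotation": [0,0,3.4]}

```text
clock: 2.3
tool_pos: [0.5296, -0.2551, 0.1807]
tcp_rot: [2.554, 1.828, 0.002]
force: [0.8, 1.0, 0.6]
finger_gap: 0.0868
grasp_force: 0.0
```

Run:
```python
from plan import *
plan([.53,-.2555,.04],down(-18.9))
o=np.hstack([grab("top")[140:300,290:490],grab("scene")[180:340,300:500]])
cv2.imwrite("pics/g1.png",cv2.resize(o,(800,320),interpolation=cv2.INTER_CUBIC))
```

```text
t 2.3 p [ 0.5296 -0.2551  0.1807] az -18.8 d [   0.4   -0.4 -140.7] F [0.8 1.  0.6] gap 0.0868 n 3
rows [[-0.1, 0.1, 46.9], [-0.1, 0.1, 46.9], [-0.1, 0.1, 46.9]] rot each [0.02, -0.01, 0.03]
```

View pics/g1.png

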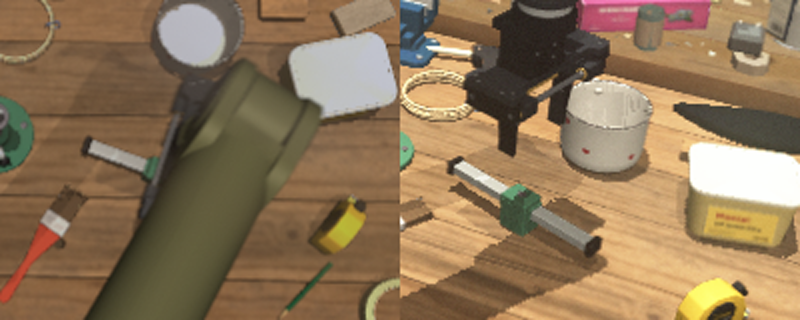

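play_rows:
  commands:
    - {"xyz": [0,0,45],"rotation": [0,0,0]}
    - {"xyz": [0,0,45],"rotation": [0,0,0]}
    - {"xyz": [0,0,38],"rotation": [0,0,0]}
    - {"xyz": [0,0,12],"rotation": [0,0,0]}
    - {"xyz": [0,0,0],"rotation": [0,0,0]}

```text
clock: 2.9
tool_pos: [0.5283, -0.2531, 0.0406]
tcp_rot: [-2.551, -1.83, 0.002]
force: [0.4, 0.2, 0.3]
finger_gap: 0.0871
grasp_force: 0.0
```

play_rows:
  commands:
    - {"xyz": [0,0,0],"rotation": [0,0,0]}
    - {"xyz": [0,0,0],"rotation": [0,0,0]}
    - {"xyz": [0,0,0],"rotation": [0,0,0]}
    - {"xyz": [0,0,0],"rotation": [0,0,0]}
    - {"xyz": [0,0,0],"rotation": [0,0,0]}
  grip: 1

```text
clock: 3.4
tool_pos: [0.5294, -0.254, 0.0422]
tcp_rot: [2.553, 1.83, 0.002]
force: [-0.1, 0.3, -0.1]
finger_gap: 0.0548
grasp_force: 0.0
```

play_rows:
  commands:
    - {"xyz": [0,0,0],"rotation": [0,0,0]}
    - {"xyz": [0,0,-10],"rotation": [0,0,0]}
    - {"xyz": [0,0,-40],"rotation": [0,0,0]}
    - {"xyz": [0,0,-45],"rotation": [0,0,0]}
    - {"xyz": [0,0,-45],"rotation": [0,0,0]}

```text
clock: 3.9
tool_pos: [0.5275, -0.2535, 0.1819]
tcp_rot: [-2.552, -1.828, 0.004]
force: [0.1, -0.0, -6.5]
finger_gap: 0.0322
grasp_force: 30.0
```

Run:
```python
from plan import *
plan([.588,-.0105,.33],down(-18.9))
```

```text
t 3.9 p [ 0.5275 -0.2535  0.1819] az -18.8 d [ 60.5 243.  148.1] F [ 0.1 -0.  -6.5] gap 0.0322 n 6
rows [[41.6, -3.6, -24.7], [41.6, -3.6, -24.7], [41.6, -3.6, -24.7], [41.6, -3.6, -24.7], [41.6, -3.6, -24.7], [41.6, -3.6, -24.7]] rot each [-0.03, 0.0, 0.02]
```

play_rows:
  commands:
    - {"xyz": [0,0,-40],"rotation": [0,0,0]}
    - {"xyz": [0,0,-40],"rotation": [0,0,0]}
    - {"xyz": [10,-2,-40],"rotation": [0,0,0]}
    - {"xyz": [35,-3,-28],"rotation": [0,0,0]}
    - {"xyz": [45,-4,0],"rotation": [0,0,0]}

```text
clock: 4.4
tool_pos: [0.5496, -0.1692, 0.334]
tcp_rot: [2.555, 1.818, 0.006]
force: [1.8, 0.2, -6.4]
finger_gap: 0.0324
grasp_force: 30.0
```

play_rows:
  commands:
    - {"xyz": [48,-4,0],"rotation": [0,0,0]}
    - {"xyz": [48,-4,0],"rotation": [0,0,0]}
    - {"xyz": [45,-4,0],"rotation": [0,0,0]}
    - {"xyz": [19,-1,0],"rotation": [0,0,0]}
    - {"xyz": [0,0,0],"rotation": [0,0,0]}

```text
clock: 4.9
tool_pos: [0.5882, -0.0044, 0.3278]
tcp_rot: [-2.543, -1.839, 0.003]
force: [-1.1, 0.2, -6.1]
finger_gap: 0.0324
grasp_force: 30.0
```

Run:
```python
from plan import *
plan([.588,-.0105,.30],down(-18.9))
t=grab("top");s=grab("scene")
f=lambda im,x,y,w,h,k: cv2.resize(im[y:y+h,x:x+w],None,fx=k,fy=k,interpolation=cv2.INTER_CUBIC)
p=proj("scene",[.588,-.0105,.26])[0]; print(p, proj("top",[.588,-.0105,.26]))
x,y=int(p[0])-50,int(p[1])-50; print(x,y); cv2.imwrite("pics/pre.png",f(s,x,y,100,100,6))
np.save("pre_top.npy",t)
```

```text
t 4.9 p [ 0.5882 -0.0044  0.3278] az -18.3 d [ -0.2  -6.1 -27.8] F [-1.1  0.2 -6.1] gap 0.0324 n 1
rows [[-5.9, 1.8, 27.8]] rot each [-0.21, -0.01, 0.63]
[286.45786177 177.32410774] [[286.65558299 192.15996811]]
236 127
```

View pics/pre.png

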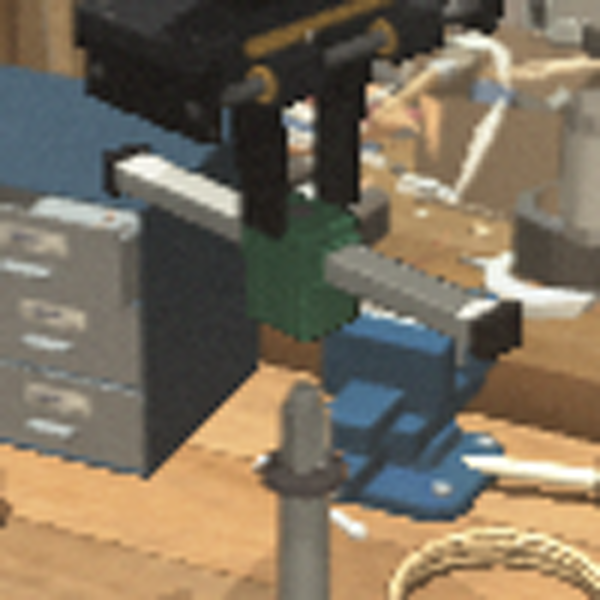

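Run:
```python
from plan import *
from scipy.optimize import least_squares
q=lambda u,v:np.array([236+u/6,127+v/6])
s=bot.sense(); r=R.from_rotvec(s["tcp_rot"]).as_matrix()
# arm axes: x = tool x , z=-tool z, y
A=np.c_[r[:,0],-r[:,1],-r[:,2]]
obs=[(q(124,175),(115,0,36)),(q(496,328),(-115,0,36)),(q(305,338),(-20,None,0)),(q(247,312),(None,0,0))]
cam=ray("scene",(280,210))[0]
def model(p):
    Rm=A@R.from_rotvec([0,p[3],0]).as_matrix(); c=np.array(s["tool_pos"])+r[:,0]*p[0]/1000
    c=c+np.array([0,0,-1])*p[1]/1000
    # hub corners bottom
    X=[(115,0,36),(-115,0,36)]+[(sx*20,sy*17,0) for sx in(1,-1) for sy in(1,-1)]+[(sx*20,sy*17,52) for sx in(1,-1) for sy in(1,-1)]
    return proj("scene",np.array(X)/1000@Rm.T+c)
def res(p):
    m=model(p); b=m[2:6]; near=b[np.argmax(b[:,1])]; 
    return np.r_[m[0]-q(124,175),m[1]-q(496,328),near-q(305,338)]
f=least_squares(res,[0,60,0,0]); print(f.x.round(3),f.fun.round(1)); m=model(f.x); print(((m-[236,127])*6).round(0))
```

```text
[ 1.0400e+00  7.6556e+01 -2.9000e-02  2.2000e-02] [ 0.3 -0.5 -0.3 -0.5  0.   1. ]
[[126. 172.]
 [494. 325.]
 [242. 316.]
 [297. 292.]
 [305. 344.]
 [360. 319.]
 [239. 209.]
 [295. 186.]
 [303. 236.]
 [359. 212.]]
```

play_rows:
  commands:
    - {"xyz": [-7,2,0],"rotation": [0,0,0.5]}
    - {"xyz": [0,0,10],"rotation": [0,0,0]}
    - {"xyz": [0,0,10],"rotation": [0,0,0]}
    - {"xyz": [0,0,5],"rotation": [0,0,0]}
    - {"xyz": [0,0,0],"rotation": [0,0,0]}

```text
clock: 5.5
tool_pos: [0.5872, -0.0174, 0.303]
tcp_rot: [-2.56, -1.818, 0.003]
force: [-0.6, -0.3, -6.4]
finger_gap: 0.0323
grasp_force: 30.0
```

Run:
```python
from plan import *
plan([.5877,-.0115,.29],down(-18.9))
t=grab("top");s=grab("scene")
f=lambda im,x,y,w,h,k: cv2.resize(im[y:y+h,x:x+w],None,fx=k,fy=k,interpolation=cv2.INTER_CUBIC)
o=np.hstack([f(s,256,160,60,60,6.6),f(t,256,160,60,60,6.6)]); cv2.imwrite("pics/pre2.png",o)
```

```text
t 5.5 p [ 0.5872 -0.0174  0.303 ] az -19.2 d [  0.5   5.9 -13. ] F [-0.6 -0.3 -6.4] gap 0.0323 n 1
rows [[5.7, -1.5, 13.0]] rot each [-0.15, 0.05, -0.34]
```

View pics/pre2.png

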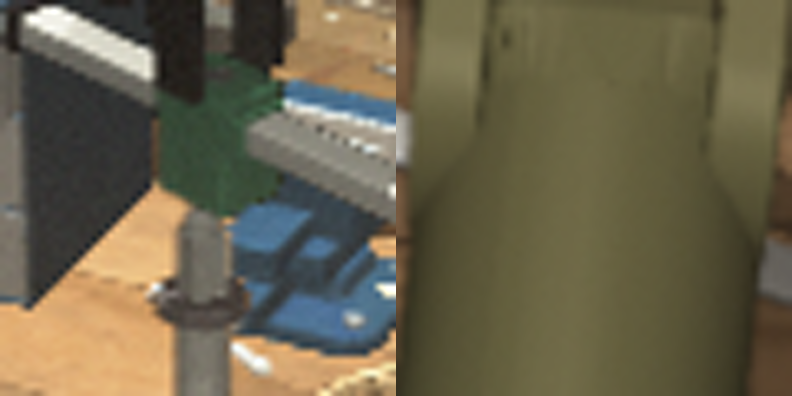

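play_rows:
  commands:
    - {"xyz": [6,-1.5,0],"rotation": [0,0,0]}
    - {"xyz": [0,0,0],"rotation": [0,0,0]}
    - {"xyz": [0,0,0],"rotation": [0,0,0]}
    - {"xyz": [0,0,0],"rotation": [0,0,0]}
    - {"xyz": [0,0,0],"rotation": [0,0,0]}

```text
clock: 6.1
tool_pos: [0.5887, -0.0114, 0.3047]
tcp_rot: [2.561, 1.819, 0.0]
force: [1.2, 0.4, -5.5]
finger_gap: 0.0325
grasp_force: 30.0
```

```bash
cat > hub.py <<'E'
from plan import *
def hub():
    s=grab("scene")[140:240,240:330].astype(int); b,g,r=s[...,0],s[...,1],s[...,2]
    m=((g>r*1.35)&(g>b*1.15)&(g>40)).astype(np.uint8)
    n,l,st,c=cv2.connectedComponentsWithStats(m); k=1+np.argmax(st[1:,4]); x,y,w,h,a=st[k]
    print("hub bbox x",240+x,240+x+w-1,"y",140+y,140+y+h-1,"area",a)
    return m
def pred(p,yaw,zb):
    c=np.array([p[0],p[1],zb]); a=np.radians(yaw); ax=np.array([np.cos(a),np.sin(a),0]); ay=np.array([-np.sin(a),np.cos(a),0])
    q=proj("scene",[c+ax*sx*.02+ay*sy*.017+[0,0,z] for sx in(1,-1) for sy in(1,-1) for z in(0,.052)]); print("pred",q.min(0).round(1),q.max(0).round(1))
if __name__=="__main__":
    plan([.5877,-.0115,.29],down(-18.9)); hub()
    for zb in(.225,.23,.235): pred([.588,-.0105],71,zb)
E
python3 hub.py
```

```text
t 6.1 p [ 0.5887 -0.0114  0.3047] az -19.2 d [ -1.   -0.1 -14.7] F [ 1.2  0.4 -5.5] gap 0.0325 n 1
rows [[-0.4, -0.9, 14.7]] rot each [0.02, -0.0, -0.33]
hub bbox x 285 296 y 170 185 area 52
pred [276.6 167.2] [296.4 193.6]
pred [276.6 165.5] [296.4 192. ]
pred [276.5 163.8] [296.4 190.3]
```

play_rows:
  commands:
    - {"xyz": [0,-0.5,5],"rotation": [0,0,0]}
    - {"xyz": [0,0,4],"rotation": [0,0,0]}
    - {"xyz": [0,0,4],"rotation": [0,0,0]}
    - {"xyz": [0,0,3],"rotation": [0,0,0]}
    - {"xyz": [0,0,0],"rotation": [0,0,0]}

```text
clock: 6.65
tool_pos: [0.5879, -0.0108, 0.2879]
tcp_rot: [-2.561, -1.819, 0.001]
force: [0.3, 1.2, -7.1]
finger_gap: 0.0322
grasp_force: 30.0
```

```bash
sed -i 's/r\*1.35/r*1.2/; s/b\*1.15/b*1.05/; s/g>40/g>25/' hub.py
python3 - <<'E'
from hub import *
plan([.5877,-.0115,.28],down(-18.9)); hub()
for zb in(.208,.212,.218): pred([.588,-.0105],71,zb)
E
```

```text
t 6.65 p [ 0.5879 -0.0108  0.2879] az -19.2 d [-0.2 -0.7 -7.9] F [ 0.3  1.2 -7.1] gap 0.0322 n 1
rows [[-0.7, 0.0, 7.9]] rot each [-0.05, 0.01, -0.32]
hub bbox x 278 296 y 174 196 area 281
pred [276.7 172.9] [296.3 199.2]
pred [276.6 171.6] [296.3 197.9]
pred [276.6 169.6] [296.3 195.9]
```

play_rows:
  commands:
    - {"xyz": [0,0,2],"rotation": [0,0,0]}
    - {"xyz": [0,0,2],"rotation": [0,0,0]}
    - {"xyz": [0,0,2],"rotation": [0,0,0]}
    - {"xyz": [0,0,1],"rotation": [0,0,0]}
    - {"xyz": [0,0,0],"rotation": [0,0,0]}

```text
clock: 7.2
tool_pos: [0.5885, -0.0112, 0.2828]
tcp_rot: [2.561, 1.819, 0.003]
force: [-0.8, -0.7, 2.5]
finger_gap: 0.0327
grasp_force: 30.0
```

play_rows:
  commands:
    - {"xyz": [0,0,1],"rotation": [0,0,0]}
    - {"xyz": [0,0,1],"rotation": [0,0,0]}
    - {"xyz": [0,0,1],"rotation": [0,0,0]}
    - {"xyz": [0,0,0],"rotation": [0,0,0]}

```text
clock: 7.6
tool_pos: [0.589, -0.0113, 0.2821]
tcp_rot: [2.56, 1.819, 0.006]
force: [-3.2, -0.2, 13.5]
finger_gap: 0.0327
grasp_force: 30.2
```

Run:
```python
from hub import *
plan([.5877,-.0115,.28],down(-18.9)); hub()
```

```text
t 7.6 p [ 0.589  -0.0113  0.2821] az -19.2 d [-1.3 -0.2 -2.1] F [-3.2 -0.2 13.5] gap 0.0327 n 1
rows [[-0.6, -1.2, 2.1]] rot each [0.18, -0.15, -0.33]
hub bbox x 278 296 y 174 198 area 282
```

play_rows:
  commands:
    - {"xyz": [0,0,-2],"rotation": [0,0,0]}
    - {"xyz": [0,0,0],"rotation": [0,0,0]}
    - {"xyz": [0,0,0],"rotation": [0,0,0]}

```text
clock: 7.95
tool_pos: [0.5887, -0.0113, 0.2825]
tcp_rot: [2.56, 1.819, 0.004]
force: [-2.4, 0.6, 8.0]
finger_gap: 0.0328
grasp_force: 30.1
```

play_rows:
  commands:
    - {"xyz": [0,0,0],"rotation": [0,0,0]}
    - {"xyz": [0,0,0],"rotation": [0,0,0]}
    - {"xyz": [0,0,0],"rotation": [0,0,0]}
    - {"xyz": [0,0,0],"rotation": [0,0,0]}
    - {"xyz": [0,0,10],"rotation": [0,0,0]}
  grip: -1

```text
clock: 8.45
tool_pos: [0.5889, -0.011, 0.2712]
tcp_rot: [2.56, 1.819, 0.003]
force: [-0.5, 1.0, -0.3]
finger_gap: 0.0649
grasp_force: 0.0
```

play_rows:
  commands:
    - {"xyz": [0,0,10],"rotation": [0,0,0]}
    - {"xyz": [0,0,10],"rotation": [0,0,0]}
    - {"xyz": [0,0,0],"rotation": [0,0,0]}

```text
clock: 8.75
tool_pos: [0.5869, -0.0109, 0.2482]
tcp_rot: [-2.56, -1.818, 0.005]
force: [-0.1, -0.0, -0.1]
finger_gap: 0.0846
grasp_force: 0.0
```

Run:
```python
from hub import *
plan([.588,-.0105,.25],down(-18.9)); hub()
for zb in(.206,.21): pred([.588,-.0105],71,zb)
```

```text
t 8.75 p [ 0.5869 -0.0109  0.2482] az -19.2 d [1.1 0.4 1.8] F [-0.1 -0.  -0.1] gap 0.0846 n 1
rows [[0.7, 0.9, -1.8]] rot each [-0.2, 0.1, -0.32]
hub bbox x 278 300 y 176 198 area 328
pred [276.7 173.6] [296.3 199.8]
pred [276.6 172.2] [296.3 198.5]
```

play_rows:
  commands:
    - {"xyz": [0.5,0.5,0],"rotation": [0,0,0]}
    - {"xyz": [0,0,0],"rotation": [0,0,0]}
    - {"xyz": [0,0,0],"rotation": [0,0,0]}
    - {"xyz": [0,0,0],"rotation": [0,0,0]}
    - {"xyz": [0,0,0],"rotation": [0,0,0]}
  grip: 1

```text
clock: 9.3
tool_pos: [0.5889, -0.0108, 0.2508]
tcp_rot: [2.561, 1.819, 0.001]
force: [-0.6, -0.1, 0.4]
finger_gap: 0.0554
grasp_force: 0.0
```

play_rows:
  commands:
    - {"xyz": [0,0,0],"rotation": [0,0,0]}
    - {"xyz": [0,0,0],"rotation": [0,0,0]}
    - {"xyz": [0,0,0],"rotation": [0,0,0]}
    - {"xyz": [0,0,0],"rotation": [0,0,0]}
    - {"xyz": [0,0,0],"rotation": [0,0,0]}

```text
clock: 9.8
tool_pos: [0.5888, -0.0106, 0.2503]
tcp_rot: [-2.561, -1.819, -0.0]
force: [1.5, -0.1, -1.9]
finger_gap: 0.0347
grasp_force: 29.0
```

play_rows:
  commands:
    - {"xyz": [0,0,1],"rotation": [0,0,0]}
    - {"xyz": [0,0,1],"rotation": [0,0,0]}
    - {"xyz": [0,0,1],"rotation": [0,0,0]}
    - {"xyz": [0,0,0],"rotation": [0,0,0]}

```text
clock: 10.2
tool_pos: [0.5889, -0.0106, 0.2491]
tcp_rot: [-2.561, -1.819, -0.002]
force: [-1.4, 0.7, 6.6]
finger_gap: 0.0344
grasp_force: 29.2
```

play_rows:
  commands:
    - {"xyz": [0,0,2],"rotation": [0,0,3]}
    - {"xyz": [0,0,1],"rotation": [0,0,3]}
    - {"xyz": [0,0,0],"rotation": [0,0,3]}
    - {"xyz": [0,0,0],"rotation": [0,0,3]}
    - {"xyz": [0,0,0],"rotation": [0,0,0]}

```text
clock: 10.7
tool_pos: [0.5886, -0.01, 0.2442]
tcp_rot: [-2.736, -1.542, 0.0]
force: [1.0, 2.0, -0.8]
finger_gap: 0.0342
grasp_force: 29.0
```

play_rows:
  commands:
    - {"xyz": [0,0,3],"rotation": [0,0,0]}
    - {"xyz": [0,0,3],"rotation": [0,0,0]}
    - {"xyz": [0,0,3],"rotation": [0,0,0]}
    - {"xyz": [0,0,0],"rotation": [0,0,0]}

```text
clock: 11.1
tool_pos: [0.5894, -0.0094, 0.2371]
tcp_rot: [-2.735, -1.544, -0.004]
force: [-0.5, 4.4, 7.8]
finger_gap: 0.0338
grasp_force: 30.0
```

play_rows:
  commands:
    - {"xyz": [0.7,-0.5,3],"rotation": [0,0,1]}
    - {"xyz": [0,0,4],"rotation": [0,0,1]}
    - {"xyz": [0,0,4],"rotation": [0,0,-1]}
    - {"xyz": [0,0,3],"rotation": [0,0,-1]}
    - {"xyz": [0,0,0],"rotation": [0,0,0]}

```text
clock: 11.6
tool_pos: [0.5904, -0.0074, 0.2242]
tcp_rot: [-2.734, -1.545, -0.009]
force: [0.8, 4.8, 10.4]
finger_gap: 0.0341
grasp_force: 30.0
```

play_rows:
  commands:
    - {"xyz": [0,0,2],"rotation": [0,0,0.5]}
    - {"xyz": [0,0,2],"rotation": [0,0,0.5]}
    - {"xyz": [0,0,2],"rotation": [0,0,-0.5]}
    - {"xyz": [0,0,1],"rotation": [0,0,-0.5]}
    - {"xyz": [0,0,0],"rotation": [0,0,0]}

```text
clock: 12.1
tool_pos: [0.5911, -0.0066, 0.2225]
tcp_rot: [-2.732, -1.543, -0.016]
force: [-8.9, 6.9, 35.8]
finger_gap: 0.034
grasp_force: 30.0
```

Run:
```python
from hub import *
plan([.588,-.0105,.25],down(-30)); hub(); print(bot.sense()["moment"])
for zb in(.178,.182,.186): pred([.588,-.0105],60,zb)
```

```text
t 12.1 p [ 0.5911 -0.0066  0.2225] az -31.1 d [-3.1 -3.9 27.5] F [-8.9  6.9 35.8] gap 0.034 n 1
rows [[-4.6, -0.5, -27.6]] rot each [0.11, -0.63, -1.08]
hub bbox x 279 295 y 184 207 area 187
[ 1.64107124  2.32927174 -0.32375875]
pred [277.2 182.7] [295.9 208.8]
pred [277.1 181.4] [295.9 207.5]
pred [277.1 180.1] [295.9 206.3]
```

play_rows:
  commands:
    - {"xyz": [0,0,-3],"rotation": [0,0,0]}
    - {"xyz": [-2,-0.3,0],"rotation": [0,0.6,0]}
    - {"xyz": [0,0,0],"rotation": [0,0,1.5]}
    - {"xyz": [0,0,0],"rotation": [0,0,-3]}
    - {"xyz": [0,0,0],"rotation": [0,0,1.5]}

```text
clock: 12.65
tool_pos: [0.5903, -0.0075, 0.2227]
tcp_rot: [-2.727, -1.545, -0.03]
force: [-0.6, 6.9, 19.8]
finger_gap: 0.0339
grasp_force: 30.0
```

play_rows:
  commands:
    - {"xyz": [0,0,1],"rotation": [0,0,1]}
    - {"xyz": [0,0,1],"rotation": [0,0,-1]}
    - {"xyz": [0,0,1],"rotation": [0,0,0]}
    - {"xyz": [0,0,0],"rotation": [0,0,0]}

```text
clock: 13.05
tool_pos: [0.5904, -0.0076, 0.2224]
tcp_rot: [-2.727, -1.542, -0.033]
force: [-6.8, 7.7, 34.5]
finger_gap: 0.0337
grasp_force: 30.0
```

Run:
```python
from hub import *
plan([.588,-.0105,.25],down(-30)); hub(); print(bot.sense()["moment"])
```

```text
t 13.05 p [ 0.5904 -0.0076  0.2224] az -31.0 d [-2.4 -2.9 27.6] F [-6.8  7.7 34.5] gap 0.0337 n 1
rows [[-3.1, -0.5, -27.7]] rot each [0.18, -1.29, -1.04]
hub bbox x 281 295 y 184 207 area 194
[ 1.78525221  1.89230211 -0.18235699]
```

play_rows:
  commands:
    - {"xyz": [0,0,-3],"rotation": [0,-0.6,0]}
    - {"xyz": [-1,0,-2],"rotation": [0,-0.6,0]}
    - {"xyz": [0,0,0],"rotation": [0,0,0]}
    - {"xyz": [0,0,0],"rotation": [0,0,0]}

```text
clock: 13.5
tool_pos: [0.5901, -0.0078, 0.2225]
tcp_rot: [2.731, 1.546, 0.002]
force: [3.2, 7.7, 8.0]
finger_gap: 0.034
grasp_force: 30.0
```

play_rows:
  commands:
    - {"xyz": [0,0,2],"rotation": [0,0,1]}
    - {"xyz": [0,0,2],"rotation": [0,0,-1]}
    - {"xyz": [0,0,2],"rotation": [0,0,0]}
    - {"xyz": [0,0,0],"rotation": [0,0,0]}
    - {"xyz": [0,0,-3],"rotation": [0,0,0]}

```text
clock: 14.0
tool_pos: [0.59, -0.0081, 0.2216]
tcp_rot: [2.732, 1.545, 0.004]
force: [2.9, 7.3, 5.5]
finger_gap: 0.0332
grasp_force: 30.0
```

play_rows:
  commands:
    - {"xyz": [0,0,-2],"rotation": [0,0,0]}
    - {"xyz": [0,0,0],"rotation": [0,0,0]}
    - {"xyz": [0,0,0],"rotation": [0,0,0]}
    - {"xyz": [0,0,0],"rotation": [0,0,0]}
    - {"xyz": [0,0,0],"rotation": [0,0,0]}
  grip: -1

```text
clock: 14.5
tool_pos: [0.5865, -0.0128, 0.2179]
tcp_rot: [2.733, 1.538, -0.017]
force: [-0.8, 0.7, -0.5]
finger_gap: 0.0661
grasp_force: 0.0
```

play_rows:
  commands:
    - {"xyz": [0,0,0],"rotation": [0,0,0]}
    - {"xyz": [0,0,0],"rotation": [0,0,0]}
    - {"xyz": [0,0,-20],"rotation": [0,0,0]}
    - {"xyz": [0,0,-45],"rotation": [0,0,0]}
    - {"xyz": [0,0,-45],"rotation": [0,0,0]}

```text
clock: 15.0
tool_pos: [0.5868, -0.0113, 0.3291]
tcp_rot: [2.733, 1.539, -0.017]
force: [0.7, -0.1, 0.0]
finger_gap: 0.0867
grasp_force: 0.0
```

play_rows:
  commands:
    - {"xyz": [0,-40,-20],"rotation": [0,0,0]}
    - {"xyz": [20,-40,0],"rotation": [0,0,0]}
    - {"xyz": [40,-20,0],"rotation": [0,0,0]}
    - {"xyz": [45,0,0],"rotation": [0,0,0]}
    - {"xyz": [45,0,0],"rotation": [0,0,0]}

```text
clock: 15.5
tool_pos: [0.5799, 0.171, 0.3479]
tcp_rot: [2.733, 1.542, -0.011]
force: [0.2, 0.7, 1.4]
finger_gap: 0.0869
grasp_force: 0.0
```

Run:
```python
from hub import *
plan([.5434,.2717,.25],down(14)); hub()
t=grab("top");s=grab("scene")
f=lambda im,x,y,w,h,k: cv2.resize(im[y:y+h,x:x+w],None,fx=k,fy=k,interpolation=cv2.INTER_CUBIC)
o=np.hstack([f(s,236,150,100,100,4),f(t,236,130,100,100,4)]); cv2.imwrite("pics/home.png",o)
```

```text
t 15.5 p [0.5799 0.171  0.3479] az -31.1 d [-36.5 100.7 -97.9] F [0.2 0.7 1.4] gap 0.0869 n 6
rows [[11.3, -13.9, 16.2], [13.0, -12.3, 16.2], [14.5, -10.5, 16.2], [15.8, -8.5, 16.3], [16.7, -6.4, 16.3], [17.4, -4.1, 16.3]] rot each [-0.03, 0.07, -7.52]
hub bbox x 278 295 y 184 207 area 264
```

View pics/home.png

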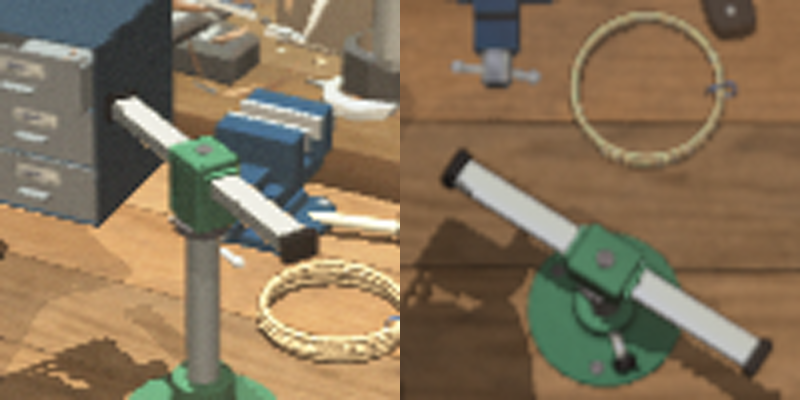

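```bash
cat > fr.py <<'E'
from plan import *
P=np.array([.5784,.2807,.0893]); F=R.from_euler('ZY',[.2495,-.3707]).as_matrix()
G=np.c_[F[:,1],F[:,0],-F[:,2]]; TOP=P+F[:,2]*.08
E
python3 - <<'E'
from fr import *
L=atz("top",(236+55/4,130+168/4),.224);Q=atz("top",(236+360/4,130+357/4),.224); d=L-Q
print(L,Q,np.linalg.norm(d),np.degrees(np.arctan2(d[1],d[0])),(L+Q)/2, "hubtop",atz("top",(236+205/4,130+258/4),.23))
print(TOP); plan(TOP+F[:,2]*.08,G)
E
```

```text
[0.6460115  0.08574788 0.224     ] [ 0.52601429 -0.11074948  0.224     ] 0.23024019398445292 58.58837820306113 [ 0.58601289 -0.0125008   0.224     ] hubtop [ 0.58730212 -0.01185508  0.23      ]
[0.55031594 0.27354392 0.16386592]
t 15.65 p [0.5798 0.1728 0.3449] az -30.9 d [ -57.6   93.5 -106.5] F [-1.  -0.5 -0.3] gap 0.0871 n 6
rows [[8.7, -16.2, 17.7], [10.3, -16.0, 16.9], [11.9, -15.6, 16.3], [13.5, -14.9, 15.7], [14.9, -14.0, 15.2], [16.3, -12.8, 14.9]] rot each [-3.41, 1.51, -7.42]
```

play_rows:
  commands:
    - {"xyz": [9,-16,15],"rotation": [-3.4,1.5,-7.4]}
    - {"xyz": [10,-16,14],"rotation": [-3.4,1.5,-7.4]}
    - {"xyz": [12,-16,13],"rotation": [-3.4,1.5,-7.4]}
    - {"xyz": [13,-15,12],"rotation": [-3.4,1.5,-7.4]}
    - {"xyz": [15,-14,12],"rotation": [-3.4,1.5,-7.4]}

```text
clock: 16.15
tool_pos: [0.5296, 0.2464, 0.2738]
tcp_rot: [1.949, 2.181, 0.365]
force: [-0.8, -0.9, -0.2]
finger_gap: 0.0868
grasp_force: 0.0
```

play_rows:
  commands:
    - {"xyz": [16,-13,12],"rotation": [-3.4,1.5,-7.4]}
    - {"xyz": [0,0,0],"rotation": [0,0,0]}
    - {"xyz": [0,0,0],"rotation": [0,0,0]}

```text
clock: 16.45
tool_pos: [0.5199, 0.2609, 0.2594]
tcp_rot: [1.782, 2.266, 0.428]
force: [0.3, 0.1, 0.5]
finger_gap: 0.0872
grasp_force: 0.0
```

Run:
```python
from fr import *
plan(TOP+F[:,2]*.04,G); plan(TOP+F[:,2]*.001,G)
```

```text
t 16.45 p [0.5199 0.2609 0.2594] az 13.6 d [ 16.3   9.1 -58.3] F [0.3 0.1 0.5] gap 0.0872 n 2
rows [[2.4, -2.2, 30.4], [2.4, -2.2, 30.4]] rot each [0.03, 0.06, -0.32]
t 16.45 p [0.5199 0.2609 0.2594] az 13.6 d [ 30.   12.5 -94.6] F [0.3 0.1 0.5] gap 0.0872 n 3
rows [[1.6, -1.5, 33.3], [1.6, -1.5, 33.3], [1.6, -1.4, 33.3]] rot each [0.02, 0.04, -0.22]
```

play_rows:
  commands:
    - {"xyz": [5,-4.5,25],"rotation": [0,0,-0.5]}
    - {"xyz": [0,0,35],"rotation": [0,0,0]}
    - {"xyz": [0,0,25],"rotation": [0,0,0]}
    - {"xyz": [0,0,10],"rotation": [0,0,0]}
    - {"xyz": [0,0,0],"rotation": [0,0,0]}

```text
clock: 16.95
tool_pos: [0.5492, 0.2731, 0.1684]
tcp_rot: [1.771, 2.272, 0.423]
force: [0.4, 0.0, -0.1]
finger_gap: 0.0869
grasp_force: 0.0
```

Run:
```python
from fr import *
plan(TOP+F[:,2]*.001,G)
t=grab("top");s=grab("scene")
f=lambda im,x,y,w,h,k: cv2.resize(im[y:y+h,x:x+w],None,fx=k,fy=k,interpolation=cv2.INTER_CUBIC)
o=np.hstack([f(s,150,150,100,120,4)]); cv2.imwrite("pics/fg.png",o)
# projected fingertip points & frame
```

```text
t 16.95 p [0.5492 0.2731 0.1684] az 14.2 d [ 0.8  0.4 -3.6] F [ 0.4  0.  -0.1] gap 0.0869 n 1
rows [[0.2, -0.5, 3.7]] rot each [0.02, 0.26, -0.12]
```

play_rows:
  commands:
    - {"xyz": [0,0,3],"rotation": [0,0,0]}
    - {"xyz": [0,0,0],"rotation": [0,0,0]}
    - {"xyz": [0,0,0],"rotation": [0,0,0]}
    - {"xyz": [0,0,0],"rotation": [0,0,0]}
    - {"xyz": [0,0,0],"rotation": [0,0,0]}
  grip: 1

```text
clock: 17.55
tool_pos: [0.5489, 0.2748, 0.1661]
tcp_rot: [1.768, 2.275, 0.427]
force: [-0.6, 0.1, 0.1]
finger_gap: 0.055
grasp_force: 0.0
```

play_rows:
  commands:
    - {"xyz": [0,0,0],"rotation": [0,0,0]}
    - {"xyz": [0,0,0],"rotation": [0,0,0]}
    - {"xyz": [0,0,0],"rotation": [0,0,0]}
    - {"xyz": [0,0,0],"rotation": [0,0,0]}
    - {"xyz": [0,0,0],"rotation": [0,0,0]}

```text
clock: 18.05
tool_pos: [0.549, 0.2747, 0.1659]
tcp_rot: [1.768, 2.275, 0.426]
force: [-0.5, 0.2, 0.0]
finger_gap: 0.015
grasp_force: 0.6
```

play_rows:
  commands:
    - {"xyz": [0,0,0],"rotation": [0,0,0]}
    - {"xyz": [0,0,0],"rotation": [0,0,0]}
    - {"xyz": [0,0,0],"rotation": [0,0,0]}
    - {"xyz": [0,0,0],"rotation": [0,0,0]}
    - {"xyz": [0,0,0],"rotation": [0,0,0]}

```text
clock: 18.55
tool_pos: [0.5495, 0.2748, 0.1663]
tcp_rot: [1.767, 2.274, 0.428]
force: [4.7, 1.5, -2.0]
finger_gap: 0.012
grasp_force: 29.9
```

play_rows:
  commands:
    - {"xyz": [0,0,-8],"rotation": [0,0,0]}
    - {"xyz": [0,0,-20],"rotation": [0,0,0]}
    - {"xyz": [0,0,-35],"rotation": [0,0,0]}
    - {"xyz": [0,0,-45],"rotation": [0,0,0]}
    - {"xyz": [0,0,-45],"rotation": [0,0,0]}

```text
clock: 19.05
tool_pos: [0.4927, 0.2601, 0.3083]
tcp_rot: [1.77, 2.277, 0.42]
force: [0.5, 0.5, -0.2]
finger_gap: 0.0118
grasp_force: 30.0
```

play_rows:
  commands:
    - {"xyz": [0,0,-30],"rotation": [0,0,0]}
    - {"xyz": [0,0,-10],"rotation": [4,0,0]}
    - {"xyz": [0,0,0],"rotation": [6,0,0]}
    - {"xyz": [0,0,0],"rotation": [6,0,0]}
    - {"xyz": [0,0,0],"rotation": [5,0,0]}

```text
clock: 19.55
tool_pos: [0.4794, 0.2578, 0.3456]
tcp_rot: [1.927, 2.481, -0.003]
force: [0.1, -0.4, -1.2]
finger_gap: 0.0118
grasp_force: 30.0
```

Run:
```python
from fr import *
u=np.array([np.cos(np.radians(58.6)),np.sin(np.radians(58.6)),0]); c=np.array([.587,-.0115,0]); print("out",c+u*.2,"hang",c+u*.08)
plan(c+u*.2+[0,0,.36],down(58.6))
t=grab("top");s=grab("scene"); cv2.imwrite("pics/lift.png",s)
```

```text
out [0.69120193 0.15921016 0.        ] hang [0.62868077 0.05678406 0.        ]
t 19.55 p [0.4794 0.2578 0.3456] az 14.3 d [211.8 -98.6  14.4] F [ 0.1 -0.4 -1.2] gap 0.0118 n 6
rows [[-24.7, 30.1, -2.4], [-28.3, 26.7, -2.4], [-31.5, 22.8, -2.4], [-34.2, 18.6, -2.4], [-36.3, 14.1, -2.4], [-37.8, 9.3, -2.4]] rot each [-0.02, 0.01, -7.38]
```

play_rows:
  commands:
    - {"xyz": [-25,30,-20],"rotation": [0,0,-7.4]}
    - {"xyz": [-28,27,-10],"rotation": [0,0,-7.4]}
    - {"xyz": [-31,23,0],"rotation": [0,0,-7.4]}
    - {"xyz": [-34,19,0],"rotation": [0,0,-7.4]}
    - {"xyz": [-36,14,0],"rotation": [0,0,-7.4]}

```text
clock: 20.15
tool_pos: [0.657, 0.1766, 0.3765]
tcp_rot: [1.031, 2.963, 0.003]
force: [-0.6, 0.9, -0.9]
finger_gap: 0.0117
grasp_force: 30.0
```

play_rows:
  commands:
    - {"xyz": [-38,9,0],"rotation": [0,0,-7.4]}
    - {"xyz": [0,0,0],"rotation": [0,0,0]}
    - {"xyz": [0,0,0],"rotation": [0,0,0]}
    - {"xyz": [0,0,0],"rotation": [0,0,0]}

```text
clock: 20.55
tool_pos: [0.6911, 0.161, 0.3771]
tcp_rot: [0.846, 3.021, 0.003]
force: [0.4, 0.1, -0.8]
finger_gap: 0.0116
grasp_force: 30.0
```

Run:
```python
from fr import *
u=np.array([np.cos(np.radians(58.6)),np.sin(np.radians(58.6)),0]); c=np.array([.587,-.0115,0])
plan(c+u*.19+[0,0,.268],down(58.6))
t=grab("top");s=grab("scene")
f=lambda im,x,y,w,h,k: cv2.resize(im[y:y+h,x:x+w],None,fx=k,fy=k,interpolation=cv2.INTER_CUBIC)
# overlay predicted frame outline from tool pose: top edge 1mm below TCP
st=bot.sense(); r=R.from_rotvec(st["tcp_rot"]).as_matrix(); p=np.array(st["tool_pos"])
X=[(y,x,z) for z in(1,161) for y in(95,-95) for x in(6,-6)]
q=proj("scene",np.array(X)/1000@r.T+p); im=s.copy()
im2=f(im,170,90,180,150,4.4)
for k in q: cv2.circle(im2,tuple(int(v) for v in (k-[170,90])*4.4),2,(0,0,255),-1)
cv2.imwrite("pics/out.png",im2); print(q.round(1).tolist())
```

```text
t 20.55 p [0.6911 0.161  0.3771] az 58.7 d [  -5.1  -10.4 -109.1] F [ 0.4  0.1 -0.8] gap 0.0116 n 3
rows [[-0.2, -4.0, 36.4], [-0.3, -3.9, 36.4], [-0.3, -3.9, 36.4]] rot each [0.06, 0.07, 0.04]
[[217.3, 119.3], [219.2, 120.6], [276.3, 106.5], [278.4, 107.7], [221.6, 171.2], [223.4, 172.8], [277.0, 156.3], [279.0, 157.7]]
```

View pics/out.png

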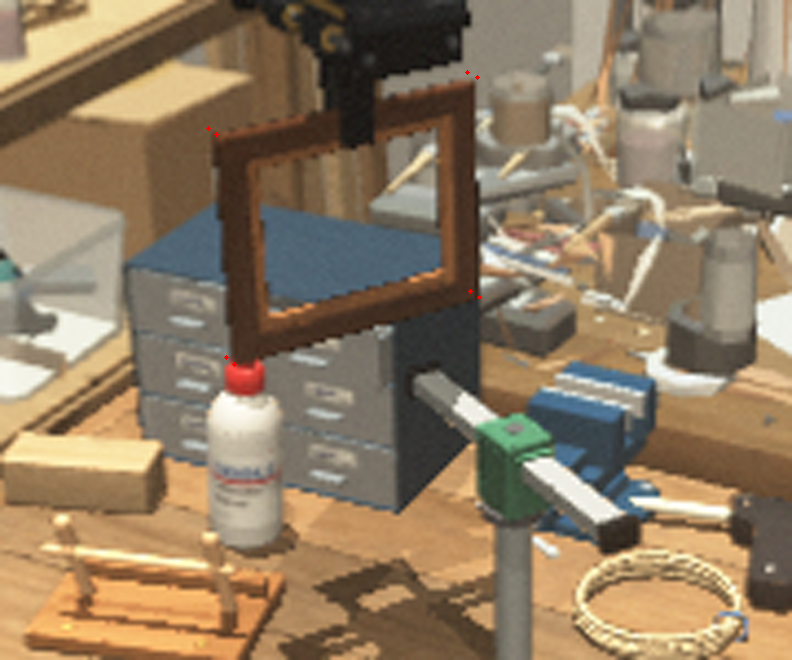

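play_rows:
  commands:
    - {"xyz": [0,0,40],"rotation": [0,0,0]}
    - {"xyz": [0,0,40],"rotation": [0,0,0]}
    - {"xyz": [0,0,25],"rotation": [0,0,0]}
    - {"xyz": [0,0,0],"rotation": [0,0,0]}
    - {"xyz": [0,0,0],"rotation": [0,0,0]}

```text
clock: 21.15
tool_pos: [0.6926, 0.161, 0.2732]
tcp_rot: [0.844, 3.02, 0.003]
force: [-0.0, 0.7, 0.5]
finger_gap: 0.0121
grasp_force: 30.0
```

```bash
cat > hang.py <<'E'
from fr import *
u=np.array([np.cos(np.radians(58.6)),np.sin(np.radians(58.6)),0]); c=np.array([.587,-.0115,0])
plan(c+u*.08+[0,0,.27],down(58.6),n=1); print("moment",bot.sense()["moment"])
E
python3 hang.py
```

```text
t 21.15 p [0.6926 0.161  0.2732] az 58.8 d [ -63.9 -104.2   -3.2] F [-0.   0.7  0.5] gap 0.0121 n 1
rows [[0.6, -122.2, 2.8]] rot each [0.21, 0.31, 0.16]
moment [ 0.0277244  -0.01878038  0.00964489]
```

play_rows:
  commands:
    - {"xyz": [0.5,-15,0],"rotation": [0,0,0]}
    - {"xyz": [0,-25,0],"rotation": [0,0,0]}
    - {"xyz": [0,-25,0],"rotation": [0,0,0]}
    - {"xyz": [0,-15,0],"rotation": [0,0,0]}
    - {"xyz": [0,0,0],"rotation": [0,0,0]}

```text
clock: 21.65
tool_pos: [0.6513, 0.0891, 0.2747]
tcp_rot: [0.851, 3.015, 0.004]
force: [0.0, 0.2, -0.9]
finger_gap: 0.0119
grasp_force: 30.0
```

play_rows:
  commands:
    - {"xyz": [0,-20,0],"rotation": [0,0,0]}
    - {"xyz": [0,-16,0],"rotation": [0,0,0]}
    - {"xyz": [0,-6,0],"rotation": [0,0,0]}
    - {"xyz": [0,0,0],"rotation": [0,0,0]}
    - {"xyz": [0,0,0],"rotation": [0,0,0]}

```text
clock: 22.15
tool_pos: [0.6295, 0.0569, 0.2718]
tcp_rot: [0.845, 3.02, 0.003]
force: [0.3, -0.2, -0.4]
finger_gap: 0.0122
grasp_force: 30.0
```

play_rows:
  commands:
    - {"xyz": [0,0,5],"rotation": [0,0,0]}
    - {"xyz": [0,0,4],"rotation": [0,0,0]}
    - {"xyz": [0,0,3],"rotation": [0,0,0]}
    - {"xyz": [0,0,0],"rotation": [0,0,0]}
    - {"xyz": [0,0,0],"rotation": [0,0,0]}

```text
clock: 22.65
tool_pos: [0.6292, 0.056, 0.2594]
tcp_rot: [0.846, 3.02, 0.001]
force: [-0.3, -0.4, -0.6]
finger_gap: 0.012
grasp_force: 30.0
```

```bash
python3 hang.py
```

```text
t 22.65 p [0.6292 0.056  0.2594] az 58.7 d [-0.5  0.8 10.6] F [-0.3 -0.4 -0.6] gap 0.012 n 1
rows [[0.8, 0.4, -10.6]] rot each [0.13, 0.29, 0.09]
moment [-0.0694356   0.02038566  0.03670768]
```

Lower in 1 mm steps until the weight is carried.

play_rows:
  commands:
    - {"xyz": [0,0,1.5],"rotation": [0,0,0]}
    - {"xyz": [0,0,1.5],"rotation": [0,0,0]}
    - {"xyz": [0,0,0],"rotation": [0,0,0]}
    - {"xyz": [0,0,0],"rotation": [0,0,0]}

```text
clock: 23.05
tool_pos: [0.6292, 0.0559, 0.2566]
tcp_rot: [0.846, 3.02, 0.002]
force: [0.1, 0.5, -0.6]
finger_gap: 0.0117
grasp_force: 30.0
```

play_rows:
  commands:
    - {"xyz": [0,0,1.5],"rotation": [0,0,0]}
    - {"xyz": [0,0,1],"rotation": [0,0,0]}
    - {"xyz": [0,0,0],"rotation": [0,0,0]}
    - {"xyz": [0,0,0],"rotation": [0,0,0]}

```text
clock: 23.45
tool_pos: [0.6292, 0.0559, 0.2541]
tcp_rot: [0.846, 3.02, 0.002]
force: [-0.1, 0.1, -0.7]
finger_gap: 0.0119
grasp_force: 30.0
```

play_rows:
  commands:
    - {"xyz": [0,0,1],"rotation": [0,0,0]}
    - {"xyz": [0,0,1],"rotation": [0,0,0]}
    - {"xyz": [0,0,0],"rotation": [0,0,0]}
    - {"xyz": [0,0,0],"rotation": [0,0,0]}

```text
clock: 23.85
tool_pos: [0.6293, 0.0559, 0.252]
tcp_rot: [0.846, 3.02, 0.002]
force: [0.3, -0.1, -1.4]
finger_gap: 0.0116
grasp_force: 30.0
```

play_rows:
  commands:
    - {"xyz": [0,0,1],"rotation": [0,0,0]}
    - {"xyz": [0,0,0],"rotation": [0,0,0]}
    - {"xyz": [0,0,0],"rotation": [0,0,0]}

```text
clock: 24.15
tool_pos: [0.6295, 0.0561, 0.2515]
tcp_rot: [0.846, 3.019, 0.002]
force: [0.6, 0.4, 1.1]
finger_gap: 0.0117
grasp_force: 30.0
```

play_rows:
  commands:
    - {"xyz": [0,0,1],"rotation": [0,0,0]}
    - {"xyz": [0,0,0],"rotation": [0,0,0]}
    - {"xyz": [0,0,0],"rotation": [0,0,0]}

```text
clock: 24.45
tool_pos: [0.6296, 0.0563, 0.2504]
tcp_rot: [0.846, 3.019, 0.003]
force: [0.7, 1.1, 1.9]
finger_gap: 0.0116
grasp_force: 30.0
```

```bash
python3 hang.py
```

```text
t 24.45 p [0.6296 0.0563 0.2504] az 58.7 d [-0.9  0.5 19.6] F [0.7 1.1 1.9] gap 0.0116 n 1
rows [[0.9, 0.0, -19.6]] rot each [0.19, 0.32, 0.11]
moment [ 0.27588441 -0.15132748 -0.01427102]
```

play_rows:
  commands:
    - {"xyz": [0,0,0],"rotation": [0,0,0]}
    - {"xyz": [0,0,0],"rotation": [0,0,0]}
    - {"xyz": [0,0,0],"rotation": [0,0,0]}
    - {"xyz": [0,0,0],"rotation": [0,0,0]}
    - {"xyz": [0,0,0],"rotation": [0,0,0]}
  grip: 0

```text
clock: 24.95
tool_pos: [0.6292, 0.0557, 0.2499]
tcp_rot: [0.847, 3.02, 0.001]
force: [0.8, 0.6, -0.1]
finger_gap: 0.0405
grasp_force: 0.0
```

play_rows:
  commands:
    - {"xyz": [0,0,-2],"rotation": [0,0,0]}
    - {"xyz": [0,0,-8],"rotation": [0,0,0]}
    - {"xyz": [0,0,-20],"rotation": [0,0,0]}
    - {"xyz": [0,0,-40],"rotation": [0,0,0]}
    - {"xyz": [0,0,-45],"rotation": [0,0,0]}

```text
clock: 25.45
tool_pos: [0.6279, 0.056, 0.3659]
tcp_rot: [0.847, 3.021, 0.0]
force: [1.3, -0.3, 1.4]
finger_gap: 0.0436
grasp_force: 0.0
```

play_rows:
  commands:
    - {"xyz": [0,0,-20],"rotation": [0,0,0]}
    - {"xyz": [40,0,0],"rotation": [0,0,0]}
    - {"xyz": [45,0,0],"rotation": [0,0,0]}
    - {"xyz": [45,0,0],"rotation": [0,0,0]}
    - {"xyz": [45,0,0],"rotation": [0,0,0]}

```text
clock: 25.95
tool_pos: [0.4776, 0.1474, 0.3849]
tcp_rot: [0.847, 3.018, 0.003]
force: [-0.4, 1.2, 0.6]
finger_gap: 0.0435
grasp_force: 0.0
```

Run:
```python
from plan import *
a=grab("scene").astype(int); ta=grab("top").astype(int)
plan([.55,.2,.4])
u=np.array([np.cos(np.radians(58.6)),np.sin(np.radians(58.6)),0]); n=np.array([-u[1],u[0],0]); c=np.array([.587,-.0115,.249])+u*.08
q=proj("scene",[c+n*s*.095-[0,0,z] for z in(0,.16) for s in(1,-1)]); print("pred corners",q.round(1).tolist())
# dark brown mask of the frame around prediction
b,g,r=a[...,0],a[...,1],a[...,2]; m=((r>g*1.35)&(r<150)&(g<100)).astype(np.uint8)
x0,y0=q.min(0).astype(int)-8; x1,y1=q.max(0).astype(int)+8
mm=np.zeros_like(m); mm[y0:y1,x0:x1]=m[y0:y1,x0:x1]
k,l,st,_=cv2.connectedComponentsWithStats(mm); i=1+np.argmax(st[1:,4]); pts=np.argwhere(l==i)[:,::-1]
d=np.c_[pts.sum(1),pts[:,0]-pts[:,1]]
print("area",st[i,4],"TL",pts[d[:,0].argmin()],"BR",pts[d[:,0].argmax()],"TR",pts[d[:,1].argmax()],"BL",pts[d[:,1].argmin()])
np.save("sA.npy",a); np.save("tA.npy",ta)
```

```text
t 26.05 p [0.4749 0.1514 0.3855] az 59.2 d [75.1 48.6 14.5] F [ 0.4 -0.3  0.1] gap 0.0436 n 2
rows [[-19.9, 40.1, -7.0], [-19.9, 40.1, -7.0]] rot each [0.0, 0.0, 0.0]
pred corners [[241.2, 178.3], [300.0, 162.1], [244.0, 227.8], [299.3, 209.8]]
area 1266 TL [242 179] BR [281 216] TR [299 162] BL [245 227]
```

play_rows:
  commands:
    - {"xyz": [0,0,0],"rotation": [0,0,0]}
    - {"xyz": [0,0,0],"rotation": [0,0,0]}
    - {"xyz": [0,0,0],"rotation": [0,0,0]}
    - {"xyz": [0,0,0],"rotation": [0,0,0]}
    - {"xyz": [0,0,0],"rotation": [0,0,0]}

```text
clock: 26.55
tool_pos: [0.4795, 0.1464, 0.384]
tcp_rot: [0.849, 3.019, 0.0]
force: [-0.9, -0.1, -0.4]
finger_gap: 0.0433
grasp_force: 0.0
```

Run:
```python
from h import *
a=np.load("sA.npy"); b=grab("scene").astype(int); d=np.abs(a-b).max(2)[155:235,235:310]; print("diff",(d>30).sum(),d.max())
if (d>30).sum()<60: print(bot.sign_off())
```

```text
diff 77 113
```

play_rows:
  commands:
    - {"xyz": [0,0,0],"rotation": [0,0,0]}
    - {"xyz": [0,0,0],"rotation": [0,0,0]}
    - {"xyz": [0,0,0],"rotation": [0,0,0]}
    - {"xyz": [0,0,0],"rotation": [0,0,0]}
    - {"xyz": [0,0,0],"rotation": [0,0,0]}

```text
clock: 27.1
tool_pos: [0.479, 0.147, 0.3842]
tcp_rot: [0.846, 3.02, 0.002]
force: [0.5, 0.2, 0.4]
finger_gap: 0.0433
grasp_force: 0.0
```

Run:
```python
from h import *
bs=[]
for i in range(5): bs.append(grab("scene").astype(int))
a=np.load("sA.npy")
for x in bs[1:]+[a]:
    d=np.abs(x-bs[0]).max(2)[155:235,235:310]; print((d>30).sum(),d.max(), np.argwhere(d>30).mean(0)+[155,235] if (d>30).any() else '')
```

```text
29 87 [211.03448276 271.31034483]
44 82 [213.18181818 266.79545455]
7 44 [213.85714286 262.14285714]
36 75 [211.88888889 268.72222222]
20 107 [209.75 271.95]
```

play_rows:
  commands:
    - {"xyz": [0,0,0],"rotation": [0,0,0]}
    - {"xyz": [0,0,0],"rotation": [0,0,0]}
    - {"xyz": [0,0,0],"rotation": [0,0,0]}
    - {"xyz": [0,0,0],"rotation": [0,0,0]}
    - {"xyz": [0,0,0],"rotation": [0,0,0]}

```text
clock: 27.85
tool_pos: [0.479, 0.1469, 0.3842]
tcp_rot: [0.846, 3.02, 0.002]
force: [0.2, 0.7, -0.1]
finger_gap: 0.0434
grasp_force: 0.0
```

play_rows:
  commands:
    - {"xyz": [0,0,0],"rotation": [0,0,0]}
    - {"xyz": [0,0,0],"rotation": [0,0,0]}
    - {"xyz": [0,0,0],"rotation": [0,0,0]}
    - {"xyz": [0,0,0],"rotation": [0,0,0]}
    - {"xyz": [0,0,0],"rotation": [0,0,0]}

```text
clock: 28.35
tool_pos: [0.479, 0.147, 0.3842]
tcp_rot: [0.846, 3.02, 0.002]
force: [0.7, 0.5, 0.7]
finger_gap: 0.0436
grasp_force: 0.0
```

play_rows:
  commands:
    - {"xyz": [0,0,0],"rotation": [0,0,0]}
    - {"xyz": [0,0,0],"rotation": [0,0,0]}
    - {"xyz": [0,0,0],"rotation": [0,0,0]}
    - {"xyz": [0,0,0],"rotation": [0,0,0]}
    - {"xyz": [0,0,0],"rotation": [0,0,0]}

```text
clock: 28.85
tool_pos: [0.479, 0.1469, 0.3842]
tcp_rot: [0.846, 3.02, 0.002]
force: [0.5, -0.6, -0.4]
finger_gap: 0.0437
grasp_force: 0.0
```

play_rows:
  commands:
    - {"xyz": [0,0,0],"rotation": [0,0,0]}
    - {"xyz": [0,0,0],"rotation": [0,0,0]}
    - {"xyz": [0,0,0],"rotation": [0,0,0]}
    - {"xyz": [0,0,0],"rotation": [0,0,0]}
    - {"xyz": [0,0,0],"rotation": [0,0,0]}

```text
clock: 29.35
tool_pos: [0.479, 0.1469, 0.3842]
tcp_rot: [0.846, 3.02, 0.002]
force: [0.5, -1.1, -0.9]
finger_gap: 0.0436
grasp_force: 0.0
```

Run:
```python
from h import *
bs=[grab("scene").astype(int) for i in range(12)]
print([round(s,1) for s in [0]] )
for nm,(y0,y1,x0,x1) in dict(bottom=(205,228,246,280),side=(185,220,236,252),ctrl=(262,300,262,310)).items():
    print(nm,[int((np.abs(x-bs[0]).max(2)[y0:y1,x0:x1]>30).sum()) for x in bs[1:]])
def c(a):  # sub-pixel vertical phase of frame bottom edge region
    g=a.sum(2)[205:228,246:262].astype(np.float64); return g
print([np.round(cv2.phaseCorrelate(c(bs[0]),c(x))[0],3).tolist() for x in bs[1:]])
```

```text
[0]
bottom [0, 0, 0, 0, 0, 0, 0, 0, 0, 0, 0]
side [0, 0, 0, 0, 0, 0, 0, 0, 0, 0, 0]
ctrl [0, 0, 0, 0, 0, 0, 0, 0, 0, 0, 0]
[[0.01, 0.018], [0.159, 0.009], [-0.024, -0.061], [0.028, 0.072], [0.128, -0.075], [0.06, 0.049], [0.052, -0.01], [-0.039, -0.018], [0.058, -0.003], [-0.004, -0.031], [-0.013, -0.027]]
```

The frame is still now, so I'm handing in.

```bash
python3 -c "
from station import bot
print(bot.sign_off())"
```

```text
the job is handed in; nothing more can be done
None
```

The job is handed in at about 30 s: the cross-arm is seated home on the column, and the frame hangs straight and still by its top side on the arm's left half, with the gripper clear and nothing planned or felt to touch the bystanders.

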